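# Hang the parts caddy in the stock box beside the grey one

## Robot

A 6-joint arm with a two-finger parallel gripper is mounted at the origin on the work surface. World frame = base frame: x ahead of the robot, y to its left, z up, the work surface at z = 0. Lengths are in m, angles in degrees, forces in N, time in s.
With the tool pointing down it reaches from about 0.4 to 0.825 m from the base axis. Payload 7 kg.
Tool frame: the origin (TCP) lies midway between the tips of the shut fingers; the grasp point (between the pads) lies 19 mm behind it (ctrl.grip_point_offset is the distance from the TCP to the grasp point, in m); x points along the fingers, y is the direction in which the jaws open and shut, and the axes are right-handed (so a half turn about x gives the same grasp; the last joint's range is limited). The gripper opens to 88 mm and grips with 3 to 60 N. Pads are 19 mm wide; open, the fingers measure 130 mm over their backs; the gripper's body (78 mm by 193 mm) begins 47 mm behind the grasp point.
Start: joints at [-53.165, 20.546, 0.682, 0, -70.136, -16.507], TCP at [0.234, -0.633, 0.227] pointing down, gripper open.
Joint ranges: [-176.03, 176.03], [-82.01, 121.73], [-58.28, 71.71], [-173.87, 95.51], [-174.79, -0.11], [-173.66, 173.66]. Speed limits (degrees/s): [136.94, 136.94, 172.46, 180, 180, 180].

## Interface

Orientations are given as [roll, pitch, yaw] about the fixed x, y, z axes, in that order (R = Rz(yaw) Ry(pitch) Rx(roll)).
In Python, from plant import ctrl gives the robot as it stands.
- The arm moves only by the tool drive_tool, never from a script. Its argument "plan" is a list of rows, each a list of 3 entries, a list of its own where there are three numbers: the shift along the tool's x, y, z in m, then the turn, a rotation vector about the tool's x, y, z in degrees, then the opening, from 0 (shut) to 1 (fully open). In form: [[[dx, dy, dz], [wx, wy, wz], grip], ...]. A call has 1 to 20 rows; each row is the pose to reach, as a shift and turn from the pose measured when the call began, along the tool's axes at that moment; what a row does not reach only later rows make up. A row lasts 1/12 s, in which the tool goes at most 41.7 mm and 7.16 degrees, less where a joint would pass 70% of its speed; a pose out of reach is approached as far as the arm can. A call with a gripper value outside its range is refused whole. The fingers move at their own pace and stop on an object; the grip force is fixed at half the most. Time passes only in rows, so rows that repeat a pose let the fingers close. It gives the time, the measured TCP pose, the force and the opening at its end, in the units of the state.
- ctrl.get_obs(): the state, without advancing time (a new reading comes with each control period).
- ctrl.snapshot(name): name is "scene" or "top" or "wrist"; returns the picture (384x512x3 uint8, blue, green, red); there is no depth.
- ctrl.get_calibration(name): a dict with "fx", "fy", "cx", "cy" (pixels), "R" (3x3) and "t" (3): a world point X has camera coordinates R X + t. Camera axes: x right, y down, z forward; pixel columns grow to the right and rows downward; lengths in m; the calibration is good to about 2 mm. A picture is of the moment at which its call begins: read the wrist's pose just before it. get_calibration takes no time and is no camera call; for the wrist camera it gives the pose at the moment of the call.
- ctrl.close_job(): hands the job in, once; it reports no verdict.
Trained networks look in the newest picture that a camera, given by its name, has taken for a name from the list of things; names that differ only in an ending like _2 or _b are one class to them, and where a whole thing is asked for, a point or a joint stands for the part that bears it (a point fixed in the world has none). Each returns a list of dicts, best first, with "confidence" (0 to 1); they miss things now and then, are a little off and sometimes report something else, mostly with a low value. They report only what shows in the picture. A call takes as long as a camera call. They do not tell look-alikes from the thing itself.
- ctrl.cut_out(camera, name): "pixels" (384x512 bool, what is visible of it) and "pixel" ([column, row] in pixels, amid what is visible of it).
- ctrl.landmark_of(camera, name): "pixel" ([column, row] in pixels: a listed point, or the origin of a listed thing).
The state is a dict: "clock": time; "joint_pos": joint angles; "qvel": joint speeds; "tau": joint torques, N m; "tool_pos": TCP position; "orientation": TCP orientation; "force": force on the tool from outside, world axes, zero at the start; "moment": the same for the moment, N m; "opening": finger opening in m.
Only numpy, scipy, OpenCV 4.12 (cv2) and the standard library are available. Lean on these libraries where they do the work, as an engineer would, in place of code of your own. Each camera call takes 0.05 s, during which the arm holds its last target. There are 200 camera calls.

## Task

Pick up the blue parts caddy by its grip, carrying it level so the spark-plug carton stays in it, and hang it inside the clear stock box by hooking its bent lip over the far rim (the long side away from the robot), lowering it gently by hand until the lip is fully home. Then slide it along the rim until it just touches the side of the grey caddy that already hangs there, without shoving that one along, and let go. Press gently throughout and leave everything else where it is.

Things in the scene. Friction and masses are not known exactly. Their poses are not given: they have to be found in the camera images.
- caddy_grip (a point): Centre of the blue caddy's grip: an upright web rising from the divider, 10 mm thick (caddy x), 44 wide (y), its top 110 mm above the caddy's underside, its sides bare down to the caddy's edge at 65 mm. This point is on the web's centre, 92 mm above the underside. Axes as the caddy's; take it from above, fingers closing along x.
- caddy: Blue plastic hang-in parts caddy, 0.13-0.23 kg; origin centre of underside, x towards the lip, z up. Tray 78 deep (x +-39), 80 wide (y), 65 high. Along its +x edge a bent lip: plate underside 61 above the caddy's underside, then a 10.5 mm slot outside the back wall (x 39 to 49.5), then a 4 mm tongue (x 49.5 to 53.5) reaching 16 mm below the plate, to 45 above the underside.
- tote: Clear plastic stock box, part filled (stock below 45 mm), does not move. Origin centre of underside, x towards the far long wall, y along it, z up. 150 high, 240 by 380 outside, rim 8 thick. Along the far rim +-165 mm is free between the corners. Inner face of the far wall nominally at x = 112, but the wall is bowed in or out by up to 12 mm (differs each time, not measured; firm below 30 N).
- rim (a point): Top inner edge of the far rim at mid length as it would be were the wall not bowed: x = 112, y = 0, z = 150 mm of the tote. Axes as the tote's. The true rim lies up to 12 mm nearer or farther along x, at this same height; find it by feel (touch the caddy's back wall to it) or by sight. A caddy whose lip is home has its underside 89 mm above the tote's.
- grey_caddy (a joint): Where the grey caddy (same shape and size as the blue one, 80 wide, hung on the far rim, lip out) has been left along the rim: y of its centre in the tote's frame, m, +-0.12. Its grip stands 49 mm above the rim. It is loaded but only hangs there: a push along the rim of over about 5 N slides it.
- plug_box: Yellow spark-plug carton, 23 x 66 x 23 mm, 50 g, lying loose in the blue caddy's front compartment (away from the lip), its origin at its underside.
- spray_can: Spray can, 52 mm across, 160 high, on the bench; origin centre of underside. To be left alone.
- tape_roll: Brown tape roll standing on its flat side, 90 mm across, 48 high; origin centre of underside. To be left alone.
- pick_bin: Red open-fronted picking bin with small fittings, 150 x 100 x 70 mm, on the bench on the other side of the box from the blue caddy; origin centre of underside. To be left alone.
Mind the look-alikes: they are no part of the job. There is more than one size of the caddy; the one meant has the size given above.

How it is judged:
By the outcome, as a careful person would: the job done as asked, in the order asked, and still so for the second after the job is handed in, with the robot touching nothing.
It also fails if it takes over 61 s, if anything falls off the work surface, if the arm or the gripper's body presses on something with over 40 N, if the wrist force passes 120 N, or if a joint passes its speed limit or range.

## Working session

There is one attempt and no reset: what is moved stays moved. The work goes in short steps, Python scripts to look and compute and a tool call to move; the robot and the scene stay as the last step left them, time stands still between calls to the robot, and variables do not carry over. Pictures are saved under pics/ and viewed, about 8 in all and at most 12, crops included, and the job is handed in when it is done.

Besides the shell and the picture viewer there is one more tool, called after ">>>" as name(argument=value, ...) on one line, values as JSON. drive_tool: Moves the arm, as the interface text tells. Its arguments: {"type":"object","properties":{"plan":{"type":"array","items":{"type":"array"}}},"required":["plan"]}

```bash
ls; mkdir -p pics
cat > h.py <<'E'
import numpy as np, cv2
from scipy.spatial.transform import Rotation as Rt
from plant import ctrl
def ray(name,px,cal=None):
    c=cal or ctrl.get_calibration(name); R=np.array(c["R"]);t=np.array(c["t"])
    d=R.T@np.array([(px[0]-c["cx"])/c["fx"],(px[1]-c["cy"])/c["fy"],1.]); return -R.T@t,d
def atz(name,px,z,cal=None):
    o,d=ray(name,px,cal); return o+d*(z-o[2])/d[2]
def proj(name,X,cal=None):
    c=cal or ctrl.get_calibration(name); p=np.array(c["R"])@np.array(X)+np.array(c["t"])
    return np.array([c["fx"]*p[0]/p[2]+c["cx"],c["fy"]*p[1]/p[2]+c["cy"]])
def tri(a,b):
    (o1,d1),(o2,d2)=a,b
    d1=d1/np.linalg.norm(d1);d2=d2/np.linalg.norm(d2)
    s=np.linalg.lstsq(np.c_[d1,-d2],o2-o1,rcond=None)[0]
    p,q=o1+d1*s[0],o2+d2*s[1]; return (p+q)/2,np.linalg.norm(p-q)
E
python3 - <<'E'
from h import *
np.set_printoptions(precision=4,suppress=True)
o=ctrl.get_obs(); print(o["clock"],o["tool_pos"],o["orientation"],o["force"],o["opening"],ctrl.grip_point_offset)
ims=[]
for n in("scene","top"):
    im=ctrl.snapshot(n); cv2.imwrite(f"pics/{n}0.png",cv2.resize(im,(800,600)))
    print(n,ray(n,(256,192)))
    for k in("caddy_grip","caddy","tote","rim","grey_caddy","plug_box","spray_can","tape_roll","pick_bin"):
        print(n,k,[(np.round(r["pixel"],1),round(r["confidence"],2)) for r in ctrl.landmark_of(n,k)], [(np.round(r["pixel"],1),round(r["confidence"],2),int(r["pixels"].sum())) for r in ctrl.cut_out(n,k)] if k in("caddy","grey_caddy","plug_box") else "")
E
```

```text
pics
0.0 [ 0.2343 -0.6325  0.2256] [ 93.5503  89.9053 113.8738] [-0.0793 -0.2423 -0.2093] 0.08773029246469383 0.0188
scene (array([ 1.1039, -0.5466,  0.9697]), array([-0.4691,  0.4619, -0.7528]))
scene caddy_grip [(array([309.5, 133.6]), 0.84), (array([264.9, 105.2]), 0.83), (array([328. , 243.1]), 0.71)] 
scene caddy [(array([265.2, 132.1]), 0.93), (array([307.7, 153.4]), 0.89), (array([321.1, 269.9]), 0.63)] [(array([320.5, 259.3]), 0.88, 2528), (array([264.9, 119.3]), 0.83, 1187), (array([306.3, 147.7]), 0.6, 679)]
scene tote [(array([239.7, 214.9]), 0.73)] 
scene rim [(array([262.9, 203.7]), 0.79), (array([239.3, 213.3]), 0.52)] Traceback (most recent call last):
  File "<stdin>", line 9, in <module>
ValueError: it knows: caddy, caddy_grip, pick_bin, plug_box, rim, spray_can, tape_roll, tote
```

Run:
```python
from h import *
np.set_printoptions(precision=4,suppress=True)
for n in("top","scene"):
    im=ctrl.snapshot(n); cv2.imwrite(f"pics/{n}0.png",cv2.resize(im,(800,600)))
    for k in("caddy_grip","caddy","tote","rim","plug_box"):
        print(n,k,[(np.round(r["pixel"],1),round(r["confidence"],2)) for r in ctrl.landmark_of(n,k)])
    print([(np.round(r["pixel"],1),round(r["confidence"],2),int(r["pixels"].sum())) for r in ctrl.cut_out(n,"caddy")])
print(ray("top",(256,192)))
```

```text
top caddy_grip [(array([257.4,  98.4]), 0.82), (array([120.6, 232.2]), 0.75), (array([131.4, 306.8]), 0.7)]
top caddy [(array([131.4, 232.4]), 0.96), (array([139.4, 302.2]), 0.84), (array([255.5, 114.1]), 0.72)]
top tote [(array([263.3, 217.4]), 0.67)]
top rim [(array([269.8, 176.1]), 0.84)]
top plug_box [(array([128.5, 235.5]), 0.53)]
[(array([136.4, 302.8]), 0.79, 2153), (array([129.7, 227.5]), 0.69, 1008)]
scene caddy_grip [(array([311.6, 129.9]), 0.89), (array([266. , 108.9]), 0.73), (array([328. , 245.5]), 0.62)]
scene caddy [(array([321.1, 269.2]), 0.77), (array([307.8, 154.1]), 0.7), (array([266.4, 131.2]), 0.59)]
scene tote [(array([240.5, 213.2]), 0.79)]
scene rim [(array([260.9, 204. ]), 0.7)]
scene plug_box [(array([336.3, 161.4]), 0.26)]
[(array([308.9, 148. ]), 0.84, 677), (array([321.9, 259.5]), 0.56, 2374), (array([263.1, 121.3]), 0.55, 1208)]
(array([0.416 , 0.0002, 1.3432]), array([ 0.1434, -0.0246, -0.9895]))
```

View pics/top0.png

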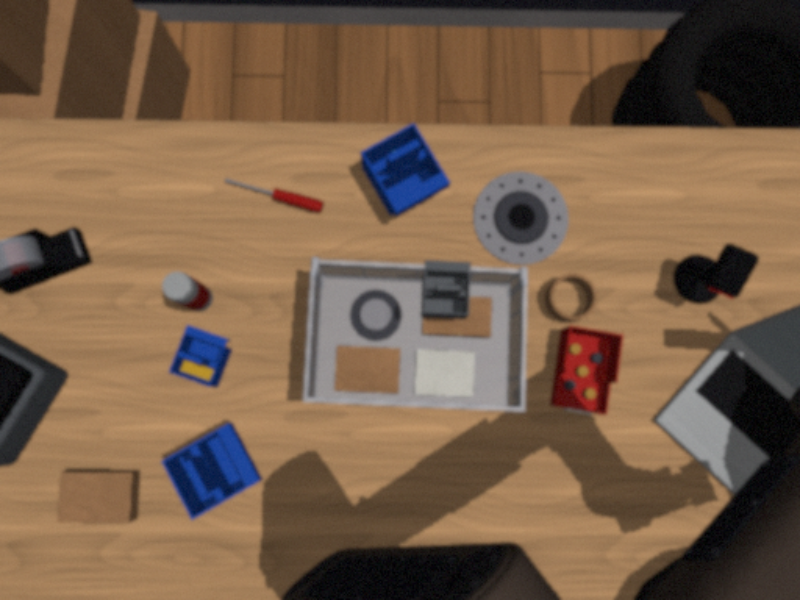

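View pics/scene0.png

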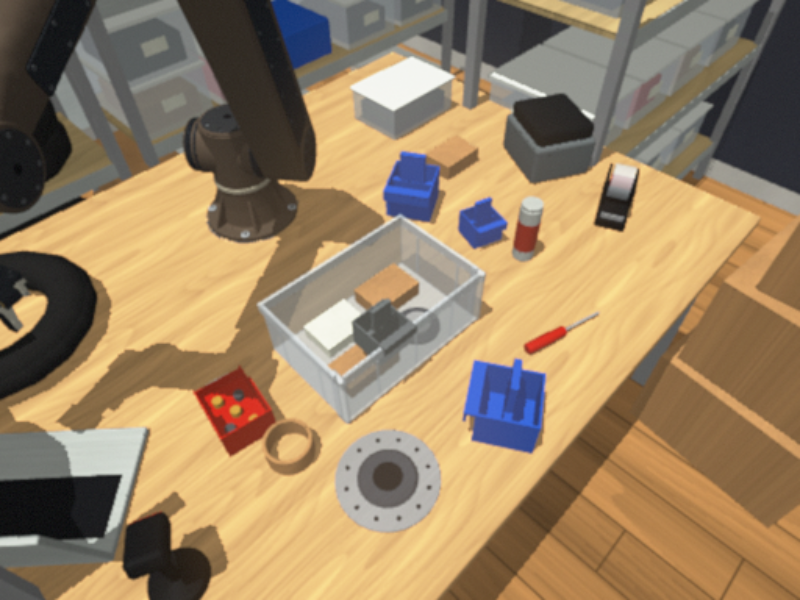

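The top view shows the target, the small blue caddy with the yellow carton, at (128,228) px. Two larger look-alikes are at (258,108) and (136,302). The grey caddy hangs on the far rim at about (286,186), and the box spans about x 196–337, y 166–262.

Run:
```python
from h import *
np.set_printoptions(precision=4,suppress=True)
g,e=tri(ray("top",(120.6,232.2)),ray("scene",(310.5,131.5))); print("grip",g,e)
print("caddy org",atz("top",(131.4,232.4),0),atz("scene",(307.7,153.7),0))
im=ctrl.snapshot("top");
s=[]
for r in ctrl.cut_out("top","caddy"):
    if abs(r["pixel"][0]-129)<10 and abs(r["pixel"][1]-228)<12:
        c,_=cv2.findContours(r["pixels"].astype(np.uint8),0,2); b=cv2.minAreaRect(max(c,key=cv2.contourArea)); print(b)
        for p in cv2.boxPoints(b): print(p,atz("top",p,.065))
# tote rim outer corners, 800x600 px approx
for p in((316,260),(527,267),(525,411),(304,402)): print("corner",atz("top",np.array(p)*.64,.15))
print("grey top",[atz("top",np.array(p)*.64,.15) for p in((423,262),(469,264),(447,268))])
x,y=80,140
a=cv2.resize(im[y:y+0+185,60:350],None,fx=2.75,fy=3,interpolation=cv2.INTER_CUBIC)
a=cv2.resize(im[155:275,80:350],None,fx=2.96,fy=2.96,interpolation=cv2.INTER_CUBIC); cv2.imwrite("pics/topc.png",a)
```

```text
grip [0.4844 0.3537 0.0831] 0.010469081127236438
caddy org [0.4847 0.3405 0.    ] [0.5064 0.3303 0.    ]
((129.25001525878906, 228.25001525878906), (32.95427703857422, 32.45170593261719), 21.037511825561523)
[108.0464 237.4794] [0.4664 0.3897 0.065 ]
[119.6959 207.1907] [0.5535 0.3606 0.065 ]
[150.4536 219.0206] [0.5201 0.2712 0.065 ]
[138.8041 249.3093] [0.4335 0.301  0.065 ]
corner [0.6582 0.1177 0.15  ]
corner [ 0.6494 -0.2519  0.15  ]
corner [ 0.3996 -0.2437  0.15  ]
corner [0.4123 0.1328 0.15  ]
grey top [array([ 0.6565, -0.0694,  0.15  ]), array([ 0.6537, -0.15  ,  0.15  ]), array([ 0.6462, -0.1114,  0.15  ])]
```

View pics/topc.png

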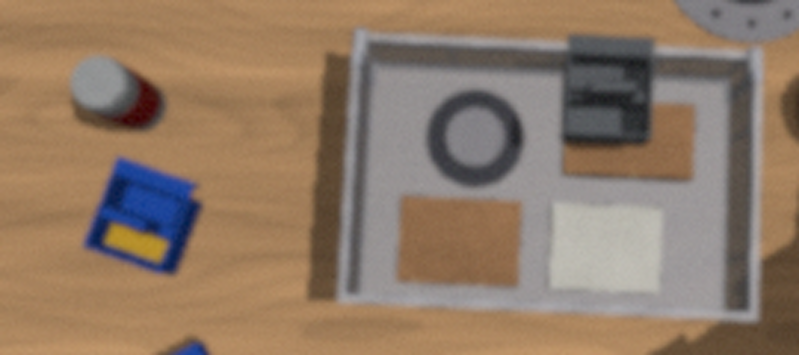

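```bash
cat >> h.py <<'E'
def plan(*wps):
    """wps: (x,y,z,psi[,pitch]) TCP targets, tool down, tool y at heading psi"""
    o=ctrl.get_obs(); p=np.array(o["tool_pos"]); R0=Rt.from_euler("xyz",o["orientation"],degrees=True).as_matrix()
    y=R0[:,1]; print("t",round(o["clock"],2),"pos",np.round(p,4),"psi",round(np.degrees(np.arctan2(y[1],y[0])),2),"toolx",np.round(R0[:,0],4),"F",np.round(o["force"],2),"open",round(o["opening"],4),"j",np.round(o["joint_pos"],0))
    for w in wps:
        c,s=np.cos(np.radians(w[3])),np.sin(np.radians(w[3]))
        T=np.array([[0,0,-1],[c,s,0],[s,-c,0]]).T
        print(w,"->",np.round(R0.T@(np.array(w[:3])-p),4).tolist(),np.round(Rt.from_matrix(R0.T@T).as_rotvec(degrees=True),2).tolist())
E
python3 - <<'E'
from h import *
plan((.5,-.2,.33,-18.5),(.45,.32,.30,-18.5),(.45,.32,.30,161.5))
c=ctrl.get_calibration("wrist"); o=ctrl.get_obs()
R0=Rt.from_euler("xyz",o["orientation"],degrees=True).as_matrix()
cam=-np.array(c["R"]).T@c["t"]; print("cam in tool",R0.T@(cam-o["tool_pos"]),"axes\n",np.round(np.array(c["R"])@R0,3),c["fx"])
E
```

```text
t 1.1 pos [ 0.2345 -0.6329  0.2266] psi 110.33 toolx [-0.  0. -1.] F [-0.04 -0.1   0.43] open 0.0873 j [-53.  21.   1.   0. -70. -17.]
(0.5, -0.2, 0.33, -18.5) -> [-0.1034, 0.3137, 0.3994] [128.83, -0.0, 0.0]
(0.45, 0.32, 0.3, -18.5) -> [-0.0734, 0.8187, 0.5332] [128.83, -0.0, 0.0]
(0.45, 0.32, 0.3, 161.5) -> [-0.0734, 0.8187, 0.5332] [-51.17, -0.0, -0.0]
cam in tool [-0.15960127 -0.00063144 -0.07434842] axes
 [[ 0.001  1.    -0.001]
 [-0.274  0.001  0.962]
 [ 0.962 -0.001  0.274]] 345.12764454504395
```

>>> drive_tool(plan=[[[-0.073, 0.314, 0.399], [-51.2, 0, 0], 1], [[-0.073, 0.314, 0.399], [-51.2, 0, 0], 1], [[-0.073, 0.314, 0.399], [-51.2, 0, 0], 1], [[-0.073, 0.314, 0.399], [-51.2, 0, 0], 1], [[-0.073, 0.314, 0.399], [-51.2, 0, 0], 1], [[-0.073, 0.314, 0.399], [-51.2, 0, 0], 1], [[-0.073, 0.314, 0.399], [-51.2, 0, 0], 1], [[-0.073, 0.314, 0.399], [-51.2, 0, 0], 1], [[-0.073, 0.314, 0.399], [-51.2, 0, 0], 1], [[-0.073, 0.314, 0.399], [-51.2, 0, 0], 1], [[-0.073, 0.314, 0.399], [-51.2, 0, 0], 1], [[-0.073, 0.314, 0.399], [-51.2, 0, 0], 1]])

```text
clock: 2.1
tool_pos: [0.4935, -0.2089, 0.2985]
orientation: [-75.8, 89.9, -4.2]
force: [1.3, -0.9, -0.7]
opening: 0.0877
```

Run:
```python
from h import *
np.set_printoptions(precision=4,suppress=True)
plan((.485,.335,.28,161.5),(.5,-.02,.30,178.3))
cal=ctrl.get_calibration("wrist"); im=ctrl.snapshot("wrist"); cv2.imwrite("pics/w1.png",im)
for k in("caddy","caddy_grip","rim","tote"): print(k,[(r["pixel"],round(r["confidence"],2)) for r in ctrl.landmark_of("wrist",k)])
np.save("cal1.npy",cal,allow_pickle=True)
```

```text
t 2.1 pos [ 0.4935 -0.2089  0.2985] psi 161.54 toolx [ 0.001  -0.0001 -1.    ] F [ 1.3  -0.93 -0.66] open 0.0877 j [ -2.   5. -10.   0. -75. -16.]
(0.485, 0.335, 0.28, 161.5) -> [0.0185, 0.1803, 0.5132] [0.04, 0.01, 0.06]
(0.5, -0.02, 0.3, 178.3) -> [-0.0015, 0.0536, 0.1812] [-16.76, 0.01, 0.06]
caddy []
caddy_grip []
rim [([164.7, 348.8], 0.65)]
tote [([263.1, 255.0], 0.72)]
```

View pics/w1.png

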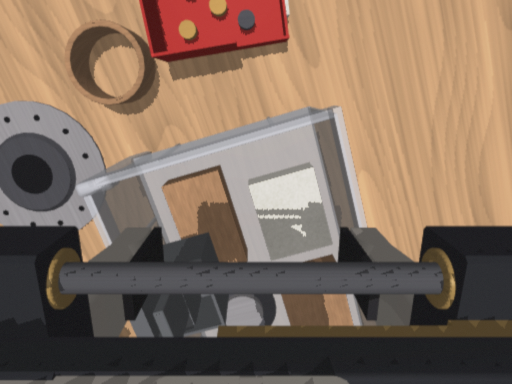

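The wrist view shows the box with the grey caddy at about (185,290) px, partly behind the fingers. The camera looks to the tool's −z side. I'll go slightly past the blue caddy to see it unobstructed.

>>> drive_tool(plan=[[[0.018, 0.18, 0.603], [0, 0, 0], 1], [[0.018, 0.18, 0.603], [0, 0, 0], 1], [[0.018, 0.18, 0.603], [0, 0, 0], 1], [[0.018, 0.18, 0.603], [0, 0, 0], 1], [[0.018, 0.18, 0.603], [0, 0, 0], 1], [[0.018, 0.18, 0.603], [0, 0, 0], 1], [[0.018, 0.18, 0.603], [0, 0, 0], 1], [[0.018, 0.18, 0.603], [0, 0, 0], 1], [[0.018, 0.18, 0.603], [0, 0, 0], 1], [[0.018, 0.18, 0.603], [0, 0, 0], 1], [[0.018, 0.18, 0.603], [0, 0, 0], 1], [[0.018, 0.18, 0.603], [0, 0, 0], 1], [[0.018, 0.18, 0.603], [0, 0, 0], 1], [[0.018, 0.18, 0.603], [0, 0, 0], 1], [[0.018, 0.18, 0.603], [0, 0, 0], 1], [[0.018, 0.18, 0.603], [0, 0, 0], 1], [[0.018, 0.18, 0.603], [0, 0, 0], 1], [[0.018, 0.18, 0.603], [0, 0, 0], 1]])

```text
clock: 3.85
tool_pos: [0.5129, 0.4172, 0.2788]
orientation: [160.2, 89.9, -128.3]
force: [-0.2, -0.6, 0.3]
opening: 0.0877
```

Run:
```python
from h import *
np.set_printoptions(precision=4,suppress=True)
plan()
cal=ctrl.get_calibration("wrist"); im=ctrl.snapshot("wrist"); cv2.imwrite("pics/w2.png",im)
np.save("cal2.npy",cal,allow_pickle=True)
for k,z in(("caddy",0),("caddy_grip",.092),("plug_box",.01)): print(k,[(r["pixel"],round(r["confidence"],2),atz("wrist",r["pixel"],z)) for r in ctrl.landmark_of("wrist",k)])
```

```text
t 3.85 pos [0.5129 0.4172 0.2788] psi 161.53 toolx [-0.0012 -0.0015 -1.    ] F [-0.2  -0.65  0.3 ] open 0.0877 j [ 56.  18.   4.  -0. -76. -74.]
caddy [([251.9, 85.4], 0.89, array([0.4857, 0.34  , 0.    ])), ([403.7, 1.2], 0.88, array([0.2915, 0.3074, 0.    ]))]
caddy_grip [([249.6, 88.0], 0.92, array([0.4894, 0.343 , 0.092 ]))]
plug_box [([263.9, 84.8], 0.6, array([0.4721, 0.3445, 0.01  ]))]
```

View pics/w2.png

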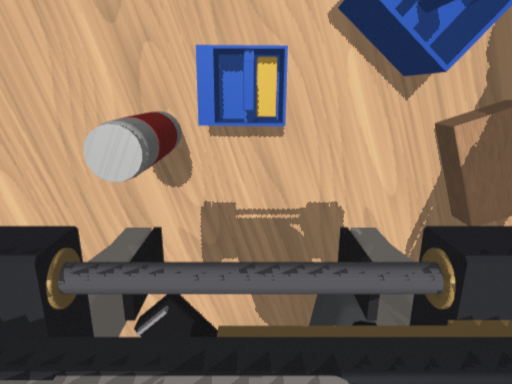

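The caddy appears square in the view: lip on the left at x = 197, front edge at 287, rows 45–126, web at about (249,80). So its yaw matches the tool's.

Run:
```python
from h import *
np.set_printoptions(precision=4,suppress=True)
cal=np.load("cal2.npy",allow_pickle=True).item()
im=cv2.imread("pics/w2.png")
m=((im[...,0].astype(int)-im[...,2]>60)|((im[...,2]>150)&(im[...,0]<90)&(im[...,1]>110))).astype(np.uint8); m[:,:185]=0;m[:,310:]=0;m[145:]=0;m[:30]=0
c,_=cv2.findContours(m,0,2); b=cv2.minAreaRect(max(c,key=cv2.contourArea)); print(b)
B=cv2.boxPoints(b); W=np.array([atz("wrist",p,.065,cal) for p in B]); print(B,W)
for i in range(4): d=W[(i+1)%4]-W[i]; print(np.linalg.norm(d),np.degrees(np.arctan2(d[1],d[0])))
C=W.mean(0); u=np.array([np.cos(np.radians(-18.5)),np.sin(np.radians(-18.5)),0]); print("org",C-u*.00725)
z=np.array([.3173,.9483,0]); g=C-u*.00725
gx=[.4875,.342]
plan((g[0],g[1],.16,161.5),(g[0],g[1],.073,161.5))
```

```text
((241.5, 85.0), (80.0, 91.0), 90.0)
[[196.  45.]
 [287.  45.]
 [287. 125.]
 [196. 125.]] [[0.5271 0.2865 0.065 ]
 [0.4403 0.3154 0.065 ]
 [0.4632 0.3915 0.065 ]
 [0.5555 0.3608 0.065 ]]
0.09155719404232886 161.59013750087342
0.07950732809132226 73.23826260373878
0.09724534169804938 -18.408764775412088
0.07954905327030168 -110.8605055470306
org [0.4896 0.3409 0.065 ]
t 4.05 pos [0.5129 0.4168 0.2804] psi 161.49 toolx [ 0.0003  0.0006 -1.    ] F [-0.32 -0.66  0.44] open 0.0877 j [ 56.  18.   4.  -0. -76. -74.]
(np.float64(0.4896465963369121), np.float64(0.34087617999173125), 0.16, 161.5) -> [0.1203, -0.002, -0.0794] [-0.01, 0.04, 0.01]
(np.float64(0.4896465963369121), np.float64(0.34087617999173125), 0.073, 161.5) -> [0.2073, -0.002, -0.0795] [-0.01, 0.04, 0.01]
```

Run:
```python
from h import *
np.set_printoptions(precision=4,suppress=True)
g=np.array([.489,.341,0]); zt=np.array([.3173,.9483,0]); yt=np.array([-.9483,.3173,0])
ctrl.snapshot("wrist")
P=[atz("wrist",r["pixel"],0) for r in ctrl.landmark_of("wrist","spray_can")[:1]]
ctrl.snapshot("top"); P+=[atz("top",r["pixel"],0) for r in ctrl.landmark_of("top","spray_can")[:1]]
P+=[atz("wrist",(116,151),.16),atz("top",(np.array((100,83))/2.96+[80,155]),.16)]
for p in P: print(p,"rel grip: tool y,z",(p-g)@yt,(p-g)@zt)
o=ctrl.get_obs();R0=Rt.from_euler("xyz",o["orientation"],degrees=True).as_matrix();p0=np.array(o["tool_pos"])
T=np.c_[[0,0,-1],yt,zt]
for t in(12,-12):
    Tt=T@Rt.from_rotvec([0,t,0],degrees=True).as_matrix(); print(t,"toolx",Tt[:,0])
    for h in(.2,.097):
        gp=np.array([g[0],g[1],h])-.007*zt
        tcp=gp+Tt[:,0]*.0188
        print(h,"shift",R0.T@(tcp-p0),Rt.from_matrix(R0.T@Tt).as_rotvec(degrees=True))
```

```text
[0.6145 0.3618 0.    ] rel grip: tool y,z -0.11244829884038235 0.05951406677377814
[0.4851 0.3695 0.    ] rel grip: tool y,z 0.012793135949248498 0.025803062811227916
[0.6083 0.3571 0.16  ] rel grip: tool y,z -0.10801800353900212 0.05311908638327945
[0.6083 0.3526 0.16  ] rel grip: tool y,z -0.10945366925855396 0.04887087729490176
12 toolx [-0.066  -0.1972 -0.9781]
0.2 shift [ 0.0985 -0.002  -0.0913] [ 0.0527 12.0414  0.0037]
0.097 shift [ 0.2015 -0.002  -0.0913] [ 0.0527 12.0414  0.0037]
-12 toolx [ 0.066   0.1972 -0.9781]
0.2 shift [ 0.0985 -0.002  -0.0834] [  0.0523 -11.9586  -0.0074]
0.097 shift [ 0.2015 -0.002  -0.0835] [  0.0523 -11.9586  -0.0074]
```

The can is close enough to catch the gripper's body, so I'll grip with a 12° lean away from it, 7 mm off the web's centre.

>>> drive_tool(plan=[[[0.05, -0.001, -0.045], [0, -6, 0], 1], [[0.098, -0.002, -0.0835], [0, -12, 0], 1], [[0.098, -0.002, -0.0835], [0, -12, 0], 1], [[0.098, -0.002, -0.0835], [0, -12, 0], 1], [[0.12, -0.002, -0.0835], [0, -12, 0], 1], [[0.14, -0.002, -0.0835], [0, -12, 0], 1], [[0.16, -0.002, -0.0835], [0, -12, 0], 1], [[0.175, -0.002, -0.0835], [0, -12, 0], 1], [[0.19, -0.002, -0.0835], [0, -12, 0], 1], [[0.2015, -0.002, -0.0835], [0, -12, 0], 1], [[0.2015, -0.002, -0.0835], [0, -12, 0], 1], [[0.2015, -0.002, -0.0835], [0, -12, 0], 1]])

```text
clock: 5.25
tool_pos: [0.488, 0.3378, 0.0785]
orientation: [0.1, 78.0, 71.6]
force: [-0.3, -0.6, 0.3]
opening: 0.0875
```

Run:
```python
from h import *
np.set_printoptions(precision=4,suppress=True)
plan()
im=ctrl.snapshot("wrist"); cv2.imwrite("pics/w3.png",im)
print([(r["pixel"],round(r["confidence"],2),atz("wrist",r["pixel"],.092)) for r in ctrl.landmark_of("wrist","caddy_grip")])
```

```text
t 5.25 pos [0.488  0.3378 0.0785] psi 161.55 toolx [ 0.0654  0.197  -0.9782] F [-0.29 -0.64  0.34] open 0.0875 j [ 51.  16. -26.  -7. -37. -64.]
[([251.6, 269.9], 0.61, array([0.4899, 0.3444, 0.092 ]))]
```

View pics/w3.png

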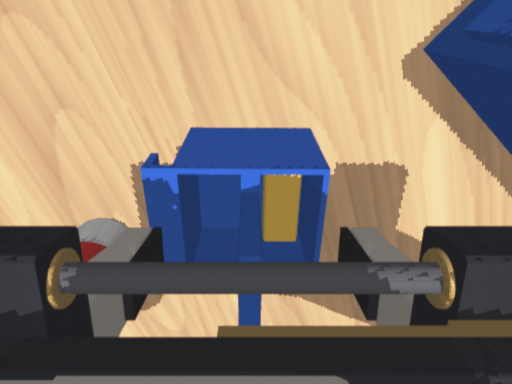

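The web is centred between the fingers (column 250, fingers at 162 and 340), and the can is clear behind the left finger. Closing.

>>> drive_tool(plan=[[[0, 0, 0], [0, 0, 0], 0], [[0, 0, 0], [0, 0, 0], 0], [[0, 0, 0], [0, 0, 0], 0], [[0, 0, 0], [0, 0, 0], 0], [[0, 0, 0], [0, 0, 0], 0], [[0, 0, 0], [0, 0, 0], 0], [[0, 0, 0], [0, 0, 0], 0], [[0, 0, 0], [0, 0, 0], 0], [[0, 0, 0], [0, 0, 0], 0], [[0, 0, 0], [0, 0, 0], 0]])

```text
clock: 6.18
tool_pos: [0.4886, 0.3384, 0.0796]
orientation: [-0.2, 77.9, 71.4]
force: [1.1, 0.5, 0.2]
opening: 0.0264
```

```bash
python3 -c "
from h import *
plan()"
```

```text
t 6.18 pos [0.4886 0.3384 0.0796] psi 161.56 toolx [ 0.0669  0.1986 -0.9778] F [1.07 0.49 0.18] open 0.0264 j [ 51.  16. -26.  -7. -37. -64.]
```

>>> drive_tool(plan=[[[0, 0, 0], [0, 0, 0], 0], [[0, 0, 0], [0, 0, 0], 0], [[0, 0, 0], [0, 0, 0], 0], [[0, 0, 0], [0, 0, 0], 0], [[0, 0, 0], [0, 0, 0], 0], [[0, 0, 0], [0, 0, 0], 0]])

```text
clock: 6.68
tool_pos: [0.4885, 0.3384, 0.0795]
orientation: [-0.2, 77.9, 71.4]
force: [0.9, -0.2, -1.5]
opening: 0.0098
```

```bash
python3 -c "
from h import *
plan()"
```

```text
t 6.68 pos [0.4885 0.3384 0.0795] psi 161.56 toolx [ 0.0668  0.1985 -0.9778] F [ 0.87 -0.15 -1.55] open 0.0098 j [ 51.  16. -26.  -7. -37. -64.]
```

Gripped at 9.8 mm, matching the web. Now the lift, plus a better measurement of the box from the first wrist picture.

```bash
cat >> h.py <<'E'
def plan2(*wps):
    """(x,y,z,psi): keeps the present lean, turned about world z"""
    o=ctrl.get_obs(); p=np.array(o["tool_pos"]); R0=Rt.from_euler("xyz",o["orientation"],degrees=True).as_matrix()
    psi=np.degrees(np.arctan2(R0[1,1],R0[0,1])); print("t",round(o["clock"],2),"pos",np.round(p,4),"psi",round(psi,2),"toolx",np.round(R0[:,0],4),"tooly.z",round(R0[2,1],4),"F",np.round(o["force"],2),"open",round(o["opening"],4))
    for w in wps:
        T=Rt.from_euler("z",w[3]-psi,degrees=True).as_matrix()@R0
        print(w,"->",np.round(R0.T@(np.array(w[:3])-p),4).tolist(),np.round(Rt.from_matrix(R0.T@T).as_rotvec(degrees=True),2).tolist())
E
python3 - <<'E'
from h import *
plan2((.4885,.3384,.27,161.5),(.52,.1,.27,178.2),(.585,.045,.27,178.2))
c=np.load("cal1.npy",allow_pickle=True).item()
for n,p in(("-y near",(340,108)),("-y far",(80,188)),("near low",(364,225)),("-y mid",(220,140))): print(n,atz("wrist",p,.15,c))
im=ctrl.snapshot("scene")
print([(r["pixel"],r["confidence"],atz("scene",r["pixel"],.15)) for r in ctrl.landmark_of("scene","rim")])
print([(r["pixel"],r["confidence"],atz("scene",r["pixel"],0)) for r in ctrl.landmark_of("scene","tote")])
E
```

```text
t 6.68 pos [0.4885 0.3384 0.0795] psi 161.56 toolx [ 0.0668  0.1985 -0.9778] tooly.z -0.0006 F [ 0.87 -0.15 -1.55] open 0.0098
(0.4885, 0.3384, 0.27, 161.5) -> [-0.1862, -0.0001, 0.0399] [0.06, 0.0, -0.01]
(0.52, 0.1, 0.27, 178.2) -> [-0.2314, -0.1054, -0.1715] [-16.27, -0.01, 3.48]
(0.585, 0.045, 0.27, 178.2) -> [-0.238, -0.1844, -0.2025] [-16.27, -0.01, 3.48]
-y near [ 0.40073343 -0.24161787  0.15      ]
-y far [ 0.64760844 -0.24747653  0.15      ]
near low [ 0.40605709 -0.12851178  0.15      ]
-y mid [ 0.50920299 -0.24837535  0.15      ]
[([262.7, 206.7], 0.56, array([ 0.64702201, -0.07078198,  0.15      ]))]
[([243.1, 211.2], 0.73, array([ 0.52882693, -0.0440651 ,  0.        ]))]
```

>>> drive_tool(plan=[[[-0.008, 0, 0.002], [0, 0, 0], 0], [[-0.02, 0, 0.0043], [0, 0, 0], 0], [[-0.04, 0, 0.0086], [0, 0, 0], 0], [[-0.065, 0, 0.0139], [0, 0, 0], 0], [[-0.095, 0, 0.0204], [0, 0, 0], 0], [[-0.125, 0, 0.0268], [0, 0, 0], 0], [[-0.15, 0, 0.0321], [0, 0, 0], 0], [[-0.17, 0, 0.0364], [0, 0, 0], 0], [[-0.18, 0, 0.0386], [0, 0, 0], 0], [[-0.186, 0, 0.04], [0, 0, 0], 0], [[-0.186, 0, 0.04], [0, 0, 0], 0]])

```text
clock: 7.75
tool_pos: [0.4885, 0.3387, 0.2706]
orientation: [-0.3, 77.9, 71.3]
force: [-0.4, -0.2, -3.5]
opening: 0.0095
```

Run:
```python
from h import *
plan2((.575,.03,.27,178.3))
```

```text
t 7.75 pos [0.4885 0.3387 0.2706] psi 161.57 toolx [ 0.0675  0.1993 -0.9776] tooly.z -0.001 F [-0.41 -0.23 -3.53] open 0.0095
(0.575, 0.03, 0.27, 178.3) -> [-0.0551, -0.1797, -0.2597] [-16.36, -0.02, 3.52]
```

>>> drive_tool(plan=[[[-0.0017, -0.0054, -0.0078], [-0.5, 0, 0.1], 0], [[-0.005, -0.0162, -0.0234], [-1.5, 0, 0.3], 0], [[-0.0094, -0.0305, -0.0441], [-2.8, 0, 0.6], 0], [[-0.0143, -0.0467, -0.0675], [-4.3, 0, 0.9], 0], [[-0.0193, -0.0629, -0.0909], [-5.7, 0, 1.2], 0], [[-0.0242, -0.0791, -0.1143], [-7.2, 0, 1.55], 0], [[-0.0292, -0.0952, -0.1376], [-8.7, 0, 1.87], 0], [[-0.0342, -0.1114, -0.161], [-10.1, 0, 2.2], 0], [[-0.0391, -0.1276, -0.1844], [-11.6, 0, 2.5], 0], [[-0.0441, -0.1438, -0.2078], [-13.1, 0, 2.8], 0], [[-0.0485, -0.1581, -0.2285], [-14.4, 0, 3.1], 0], [[-0.0518, -0.1689, -0.2441], [-15.4, 0, 3.3], 0], [[-0.054, -0.1761, -0.2545], [-16, 0, 3.45], 0], [[-0.0551, -0.1797, -0.2597], [-16.36, 0, 3.52], 0], [[-0.0551, -0.1797, -0.2597], [-16.36, 0, 3.52], 0], [[-0.0551, -0.1797, -0.2597], [-16.36, 0, 3.52], 0]])

```text
clock: 9.08
tool_pos: [0.5746, 0.0302, 0.2688]
orientation: [0.2, 77.9, 88.5]
force: [-0.1, 0.3, -2.4]
opening: 0.0098
```

Run:
```python
from h import *
plan2((.575,.03,.2,178.3),(.585,.03,.2,178.3))
im=ctrl.snapshot("wrist"); np.save("cal4.npy",ctrl.get_calibration("wrist"),allow_pickle=True); cv2.imwrite("pics/w4.png",im)
```

```text
t 9.08 pos [0.5746 0.0302 0.2688] psi 178.24 toolx [ 0.0056  0.2101 -0.9777] tooly.z 0.0009 F [-0.14  0.29 -2.43] open 0.0098
(0.575, 0.03, 0.2, 178.3) -> [0.0672, -0.0004, -0.0146] [-0.06, 0.0, 0.01]
(0.585, 0.03, 0.2, 178.3) -> [0.0673, -0.0104, -0.0143] [-0.06, 0.0, 0.01]
```

View pics/w4.png

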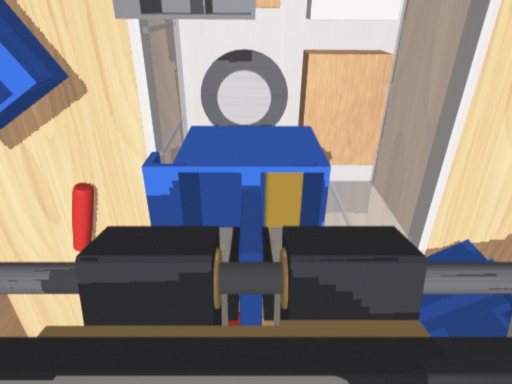

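The caddy is level with the carton in it. The far rim is the white strip at columns ~130–155, and the grey caddy's near edge is at row ~18. I'll extract the rim line from the pixels.

Run:
```python
from h import *
np.set_printoptions(precision=4,suppress=True)
im=cv2.imread("pics/w4.png").astype(int); c=np.load("cal4.npy",allow_pickle=True).item()
for r in(25,50,75,100,125,145):
    row=im[r,100:200]; sat=row.max(1)-row.min(1); v=row.min(1); w=np.where((sat<25)&(v>190))[0]+100
    print(r,w.min() if len(w) else None,w.max() if len(w) else None, [atz("wrist",(x,r),.15,c)[:2] for x in((w.min(),w.max()+1) if len(w) else ())])
print("grey edge",[atz("wrist",(180,18),z,c)[:2] for z in(.15,.154)], atz("wrist",(255,18),.15,c)[:2],atz("wrist",(115,18),.15,c)[:2])
print(im[10:30:2,180].tolist())
```

```text
25 128 199 [array([ 0.6548, -0.0663]), array([ 0.6059, -0.0649])]
50 132 199 [array([ 0.6551, -0.0505]), array([ 0.6074, -0.0491])]
75 135 199 [array([ 0.6562, -0.0336]), array([ 0.6091, -0.0322])]
100 139 199 [array([ 0.6565, -0.0155]), array([ 0.6108, -0.0142])]
125 143 192 [array([0.6569, 0.0038]), array([0.6181, 0.0049])]
145 146 154 [array([0.6574, 0.0203]), array([0.6502, 0.0205])]
grey edge [array([ 0.6189, -0.0695]), array([ 0.6182, -0.0696])] [ 0.5684 -0.0681] [ 0.6628 -0.0708]
[[156, 151, 149], [137, 132, 130], [133, 130, 128], [155, 151, 148], [161, 157, 156], [228, 229, 233], [229, 230, 234], [229, 230, 234], [229, 229, 234], [228, 229, 233]]
```

>>> drive_tool(plan=[[[0.004, -0.003, -0.001], [0, 0, 0], 0], [[0.015, -0.007, -0.0033], [0, 0, 0], 0], [[0.03, -0.011, -0.0065], [0, 0, 0], 0], [[0.045, -0.014, -0.0098], [0, 0, 0], 0], [[0.058, -0.0154, -0.0126], [0, 0, 0], 0], [[0.065, -0.0154, -0.0141], [0, 0, 0], 0], [[0.0672, -0.018, -0.0146], [0, 0, 0], 0], [[0.0672, -0.024, -0.0146], [0, 0, 0], 0], [[0.0672, -0.03, -0.0146], [0, 0, 0], 0], [[0.0672, -0.033, -0.0146], [0, 0, 0], 0], [[0.0672, -0.033, -0.0146], [0, 0, 0], 0], [[0.0672, -0.033, -0.0146], [0, 0, 0], 0]])

```text
clock: 10.13
tool_pos: [0.608, 0.0295, 0.2008]
orientation: [-0.1, 77.9, 88.2]
force: [-0.2, -0.2, -2.9]
opening: 0.0097
```

Run:
```python
from h import *
plan2()
```

```text
t 10.13 pos [0.608  0.0295 0.2008] psi 178.27 toolx [ 0.0066  0.2104 -0.9776] tooly.z -0.0002 F [-0.25 -0.19 -2.94] open 0.0097
```

Back wall predicted about 3.5 mm from the rim. I'll feel forward in small steps.

>>> drive_tool(plan=[[[0, -0.001, 0], [0, 0, 0], 0], [[0, -0.002, 0], [0, 0, 0], 0], [[0, -0.002, 0], [0, 0, 0], 0], [[0, -0.002, 0], [0, 0, 0], 0]])

```text
clock: 10.47
tool_pos: [0.6099, 0.0294, 0.2009]
orientation: [-0.1, 77.8, 88.1]
force: [1.1, -0.4, -2.8]
opening: 0.0097
```

>>> drive_tool(plan=[[[0, -0.001, 0], [0, 0, 0], 0], [[0, -0.0015, 0], [0, 0, 0], 0], [[0, -0.0015, 0], [0, 0, 0], 0], [[0, -0.0015, 0], [0, 0, 0], 0]])

```text
clock: 10.8
tool_pos: [0.6114, 0.0293, 0.2009]
orientation: [-0.1, 77.8, 88.2]
force: [0.1, -0.0, -1.8]
opening: 0.0098
```

>>> drive_tool(plan=[[[0, -0.001, 0], [0, 0, 0], 0], [[0, -0.0015, 0], [0, 0, 0], 0], [[0, -0.0015, 0], [0, 0, 0], 0], [[0, -0.0015, 0], [0, 0, 0], 0]])

```text
clock: 11.13
tool_pos: [0.6118, 0.0293, 0.2007]
orientation: [0.5, 77.8, 88.8]
force: [-4.5, 0.2, 1.0]
opening: 0.01
```

>>> drive_tool(plan=[[[0, -0.001, 0], [0, 0, 0], 0], [[0, -0.001, 0], [0, 0, 0], 0], [[0, -0.001, 0], [0, 0, 0], 0]])

```text
clock: 11.38
tool_pos: [0.612, 0.0293, 0.2005]
orientation: [1.0, 77.8, 89.3]
force: [-6.5, 1.2, 0.3]
opening: 0.01
```

```bash
cat >> h.py <<'E'
def plan3(*wps,lean=-12.1,toolyz=0.):
    """(x,y,z,psi): absolute orientation: lean about tool y after tool-down at psi"""
    o=ctrl.get_obs(); p=np.array(o["tool_pos"]); R0=Rt.from_euler("xyz",o["orientation"],degrees=True).as_matrix()
    print("t",round(o["clock"],2),"pos",np.round(p,4),"psi",round(np.degrees(np.arctan2(R0[1,1],R0[0,1])),2),"toolx",np.round(R0[:,0],4),"tooly.z",round(R0[2,1],4),"F",np.round(o["force"],2),"M",np.round(o["moment"],2),"open",round(o["opening"],4))
    for w in wps:
        c,s=np.cos(np.radians(w[3])),np.sin(np.radians(w[3]))
        T=np.array([[0,0,-1],[c,s,0],[s,-c,0]]).T@Rt.from_rotvec([0,lean,0],degrees=True).as_matrix()
        print(w,"->",np.round(R0.T@(np.array(w[:3])-p),4).tolist(),np.round(Rt.from_matrix(R0.T@T).as_rotvec(degrees=True),2).tolist())
E
python3 -c "
from h import *
plan3((.6102,.0293,.2005,178.3),(.6102,.0293,.17,178.3))"
```

```text
t 11.38 pos [0.612  0.0293 0.2005] psi 178.29 toolx [ 0.0027  0.2105 -0.9776] tooly.z 0.0036 F [-6.5   1.24  0.33] M [-0.38  2.35  0.31] open 0.01
(0.6102, 0.0293, 0.2005, 178.3) -> [0.0, 0.0018, -0.0001] [-0.06, 0.05, -0.2]
(0.6102, 0.0293, 0.17, 178.3) -> [0.0298, 0.0017, -0.0065] [-0.06, 0.05, -0.2]
```

>>> drive_tool(plan=[[[0, 0.001, 0], [0, 0, -0.2], 0], [[0, 0.0018, 0], [0, 0, -0.2], 0], [[0, 0.0018, 0], [0, 0, -0.2], 0], [[0.004, 0.0018, -0.0009], [0, 0, -0.2], 0], [[0.01, 0.0018, -0.0022], [0, 0, -0.2], 0], [[0.016, 0.0018, -0.0035], [0, 0, -0.2], 0], [[0.021, 0.0018, -0.0045], [0, 0, -0.2], 0], [[0.0235, 0.0018, -0.005], [0, 0, -0.2], 0], [[0.0235, 0.0018, -0.005], [0, 0, -0.2], 0], [[0.0235, 0.0018, -0.005], [0, 0, -0.2], 0]])

```text
clock: 12.22
tool_pos: [0.6101, 0.0294, 0.1762]
orientation: [0.2, 77.9, 88.4]
force: [-0.0, -0.3, -2.0]
opening: 0.0099
```

```bash
python3 -c "
from h import *
plan3((.6102,.0293,.171,178.3),(.6102,.0293,.168,178.3))
im=ctrl.snapshot('scene'); cv2.imwrite('pics/s5.png',cv2.resize(im[165:300,170:330],None,fx=4,fy=4,interpolation=cv2.INTER_CUBIC))"
```

```text
t 12.22 pos [0.6101 0.0294 0.1762] psi 178.25 toolx [ 0.0057  0.2102 -0.9776] tooly.z 0.0007 F [-0.01 -0.32 -1.97] M [-0.9   0.05  0.02] open 0.0099
(0.6102, 0.0293, 0.171, 178.3) -> [0.0051, -0.0001, -0.0012] [-0.06, 0.04, -0.03]
(0.6102, 0.0293, 0.168, 178.3) -> [0.008, -0.0001, -0.0018] [-0.06, 0.04, -0.03]
```

View pics/s5.png

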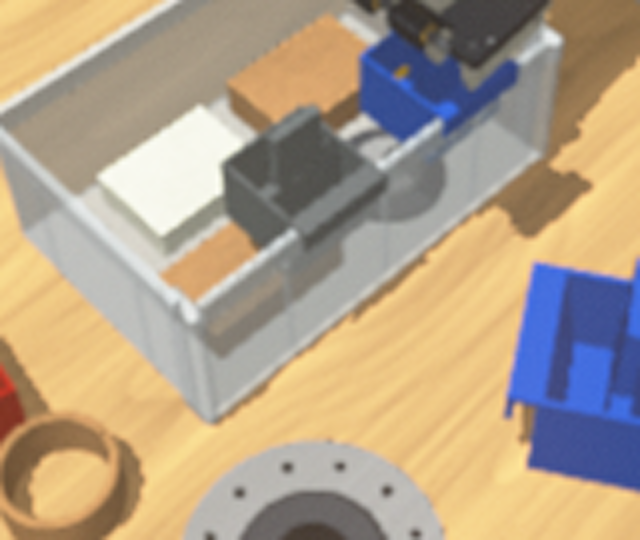

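The blue lip is coming down over the far rim at about (480,95) in the crop. Tongue 8 mm below the rim top with no contact force, so it's engaged. Lowering the rest gently.

>>> drive_tool(plan=[[[0.0015, 0, -0.0003], [0, 0, 0], 0], [[0.003, 0, -0.0007], [0, 0, 0], 0], [[0.0045, 0, -0.001], [0, 0, 0], 0], [[0.0055, 0, -0.0012], [0, 0, 0], 0], [[0.006, 0, -0.0013], [0, 0, 0], 0], [[0.006, 0, -0.0013], [0, 0, 0], 0]])

```text
clock: 12.77
tool_pos: [0.6102, 0.0294, 0.1703]
orientation: [0.1, 77.9, 88.3]
force: [-0.3, 0.0, -2.3]
opening: 0.0097
```

>>> drive_tool(plan=[[[0.001, 0, -0.0002], [0, 0, 0], 0], [[0.0015, 0, -0.0003], [0, 0, 0], 0], [[0.0015, 0, -0.0003], [0, 0, 0], 0], [[0.0015, 0, -0.0003], [0, 0, 0], 0]])

```text
clock: 13.1
tool_pos: [0.6102, 0.0294, 0.1687]
orientation: [0.1, 77.9, 88.3]
force: [-0.6, 0.2, -2.5]
opening: 0.0098
```

>>> drive_tool(plan=[[[0.001, 0, -0.0002], [0, 0, 0], 0], [[0.001, 0, -0.0002], [0, 0, 0], 0], [[0.001, 0, -0.0002], [0, 0, 0], 0]])

```text
clock: 13.35
tool_pos: [0.6102, 0.0294, 0.1684]
orientation: [-0.1, 77.9, 88.2]
force: [-3.4, 0.4, 5.2]
opening: 0.0098
```

>>> drive_tool(plan=[[[0.001, 0, -0.0002], [0, 0, 0], 0], [[0.001, 0, -0.0002], [0, 0, 0], 0], [[0.001, 0, -0.0002], [0, 0, 0], 0]])

```text
clock: 13.6
tool_pos: [0.6102, 0.0294, 0.1684]
orientation: [-0.3, 77.9, 88.0]
force: [-4.2, 1.4, 6.9]
opening: 0.0097
```

The lip is home: contact at TCP z = 0.1684 against 0.1685 predicted. Now I'll slide along the rim, mostly unloaded, about 52 mm of the estimated 63.

>>> drive_tool(plan=[[[-0.0008, 0, -0.002], [0, 0, 0], 0], [[-0.0015, 0, -0.006], [0, 0, 0], 0], [[-0.0028, 0, -0.012], [0, 0, 0], 0], [[-0.0041, 0, -0.018], [0, 0, 0], 0], [[-0.0054, 0, -0.024], [0, 0, 0], 0], [[-0.0067, 0, -0.03], [0, 0, 0], 0], [[-0.008, 0, -0.036], [0, 0, 0], 0], [[-0.0092, 0, -0.042], [0, 0, 0], 0], [[-0.0101, 0, -0.046], [0, 0, 0], 0], [[-0.0107, 0, -0.049], [0, 0, 0], 0], [[-0.0111, 0, -0.051], [0, 0, 0], 0], [[-0.0111, 0, -0.051], [0, 0, 0], 0], [[-0.0111, 0, -0.051], [0, 0, 0], 0]])

```text
clock: 14.68
tool_pos: [0.6087, -0.0231, 0.1685]
orientation: [-0.3, 77.9, 88.0]
force: [0.1, -1.8, -1.0]
opening: 0.0101
```

```bash
python3 -c "
from h import *
plan3((.61,-.03,.1686,178.3))
im=ctrl.snapshot('wrist'); np.save('cal6.npy',ctrl.get_calibration('wrist'),allow_pickle=True); cv2.imwrite('pics/w6.png',im)"
```

```text
t 14.68 pos [ 0.6087 -0.0231  0.1685] psi 178.27 toolx [ 0.0073  0.2099 -0.9777] tooly.z -0.001 F [ 0.05 -1.77 -0.98] M [-1.14  0.01 -0.06] open 0.0101
(0.61, -0.03, 0.1686, 178.3) -> [-0.0015, -0.0016, -0.0067] [-0.01, 0.02, 0.06]
```

View pics/w6.png

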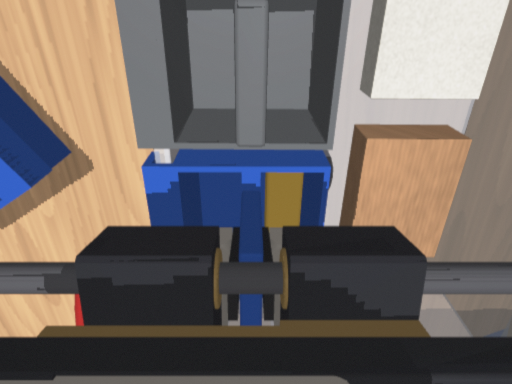

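The blue top edge (row ~165) is just short of the grey caddy's edge (row ~150), with the white rim showing between them at (163,156).

```bash
python3 -c "
from h import *
c=np.load('cal6.npy',allow_pickle=True).item(); im=cv2.imread('pics/w6.png')
for x in (200,215,290,163): print(x,[(r,im[r,x].tolist()) for r in range(136,172,2)])
for r in (148,150,152,164,166): print(r,atz('wrist',(240,r),.154,c)[:2])"
```

```text
200 [(136, [82, 80, 77]), (138, [83, 80, 79]), (140, [81, 79, 77]), (142, [86, 84, 82]), (144, [122, 119, 116]), (146, [124, 121, 119]), (148, [125, 113, 106]), (150, [131, 69, 43]), (152, [131, 68, 38]), (154, [131, 67, 37]), (156, [132, 68, 39]), (158, [131, 67, 38]), (160, [132, 67, 38]), (162, [131, 67, 38]), (164, [132, 67, 38]), (166, [164, 82, 46]), (168, [202, 100, 55]), (170, [201, 99, 55])]
215 [(136, [82, 80, 78]), (138, [82, 80, 79]), (140, [82, 80, 78]), (142, [85, 82, 81]), (144, [123, 120, 117]), (146, [124, 121, 117]), (148, [125, 112, 105]), (150, [131, 70, 44]), (152, [132, 68, 39]), (154, [132, 68, 38]), (156, [131, 67, 38]), (158, [132, 67, 38]), (160, [131, 67, 38]), (162, [131, 67, 38]), (164, [120, 62, 37]), (166, [163, 81, 45]), (168, [201, 99, 53]), (170, [201, 99, 55])]
290 [(136, [82, 80, 78]), (138, [83, 81, 79]), (140, [81, 79, 78]), (142, [83, 82, 79]), (144, [118, 116, 113]), (146, [125, 122, 118]), (148, [125, 119, 115]), (150, [130, 77, 55]), (152, [132, 68, 39]), (154, [132, 67, 39]), (156, [132, 68, 40]), (158, [131, 67, 38]), (160, [132, 68, 39]), (162, [130, 66, 37]), (164, [131, 67, 38]), (166, [164, 82, 46]), (168, [201, 98, 53]), (170, [203, 99, 55])]
163 [(136, [124, 121, 118]), (138, [124, 121, 117]), (140, [124, 121, 118]), (142, [124, 121, 117]), (144, [124, 121, 118]), (146, [124, 121, 118]), (148, [153, 152, 154]), (150, [209, 214, 219]), (152, [210, 214, 219]), (154, [201, 203, 208]), (156, [196, 198, 203]), (158, [196, 197, 202]), (160, [195, 198, 204]), (162, [186, 179, 181]), (164, [134, 76, 55]), (166, [164, 82, 45]), (168, [202, 100, 55]), (170, [201, 98, 54])]
148 [ 0.61201233 -0.06910855]
150 [ 0.61205647 -0.06808692]
152 [ 0.61210088 -0.06705934]
164 [ 0.61237282 -0.060766  ]
166 [ 0.61241909 -0.05969529]
```

Gap is 8.6 mm. Slide 6.5, then creep.

>>> drive_tool(plan=[[[-0.0005, 0, -0.002], [0, 0, 0], 0], [[-0.0009, 0, -0.004], [0, 0, 0], 0], [[-0.0012, 0, -0.0055], [0, 0, 0], 0], [[-0.0014, 0, -0.0063], [0, 0, 0], 0], [[-0.0014, 0, -0.0063], [0, 0, 0], 0], [[-0.0014, 0, -0.0063], [0, 0, 0], 0]])

```text
clock: 15.23
tool_pos: [0.6084, -0.0295, 0.1685]
orientation: [-0.2, 77.9, 88.0]
force: [-0.5, -0.1, -1.0]
opening: 0.0098
```

>>> drive_tool(plan=[[[-0.0002, 0, -0.0007], [0, 0, 0], 0], [[-0.0002, 0, -0.001], [0, 0, 0], 0], [[-0.0002, 0, -0.001], [0, 0, 0], 0]])

```text
clock: 15.48
tool_pos: [0.6084, -0.0305, 0.1685]
orientation: [-0.3, 77.9, 88.0]
force: [-0.8, 0.2, -1.2]
opening: 0.0101
```

```bash
cat > gap.py <<'E'
from h import *
plan3()
c=ctrl.get_calibration('wrist'); im=ctrl.snapshot('wrist').astype(int); cv2.imwrite('pics/wl.png',im)
for x in (200,215,290):
    col=im[:,x]; s=col[:,0]-col[:,2]
    # grey->blue transition, and dark blue->bright blue edge
    a=next(r for r in range(120,200) if s[r]>40 and s[r+1]>40); f=a-1+(40-s[a-1])/(s[a]-s[a-1])
    b=next(r for r in range(a,220) if col[r,0]>166); h=b-1+(166-col[b-1,0])/(col[b,0]-col[b-1,0])
    g,bl=[atz('wrist',(x,r+.0),.154,c)[1] for r in (f,h)]; print(x,round(f,1),round(h,1),"grey y %.4f blue y %.4f gap %.4f"%(g,bl,bl-g))
E
python3 gap.py
```

```text
t 15.48 pos [ 0.6084 -0.0305  0.1685] psi 178.27 toolx [ 0.0073  0.2099 -0.9777] tooly.z -0.001 F [-0.77  0.17 -1.2 ] M [-0.47  0.13  0.04] open 0.0101
200 163.0 166.1 grey y -0.0694 blue y -0.0678 gap 0.0016
215 163.1 166.1 grey y -0.0691 blue y -0.0675 gap 0.0016
290 163.6 166.1 grey y -0.0678 blue y -0.0665 gap 0.0013[ WARN:0@1.307] global loadsave.cpp:1063 imwrite_ Unsupported depth image for selected encoder is fallbacked to CV_8U.
```

>>> drive_tool(plan=[[[-0.0001, 0, -0.0005], [0, 0, 0], 0], [[-0.0001, 0, -0.0007], [0, 0, 0], 0], [[-0.0001, 0, -0.0007], [0, 0, 0], 0]])

```text
clock: 15.78
tool_pos: [0.6084, -0.0312, 0.1685]
orientation: [-0.3, 77.9, 88.0]
force: [-0.4, 1.4, -0.2]
opening: 0.01
```

>>> drive_tool(plan=[[[-0.0001, 0, -0.0005], [0, 0, 0], 0], [[-0.0001, 0, -0.0005], [0, 0, 0], 0], [[-0.0001, 0, -0.0005], [0, 0, 0], 0]])

```text
clock: 16.03
tool_pos: [0.6084, -0.0318, 0.1685]
orientation: [-0.3, 77.9, 88.0]
force: [0.6, 1.0, -0.4]
opening: 0.0099
```

```bash
python3 gap.py 2>/dev/null
```

```text
t 16.03 pos [ 0.6084 -0.0318  0.1685] psi 178.28 toolx [ 0.0073  0.2099 -0.9777] tooly.z -0.001 F [ 0.65  0.97 -0.43] M [-0.48  0.1   0.04] open 0.0099
200 165.2 166.2 grey y -0.0695 blue y -0.0689 gap 0.0006
215 165.2 166.2 grey y -0.0693 blue y -0.0687 gap 0.0006
290 165.5 166.2 grey y -0.0681 blue y -0.0677 gap 0.0004
```

>>> drive_tool(plan=[[[-0.0001, 0, -0.0004], [0, 0, 0], 0], [[-0.0001, 0, -0.0004], [0, 0, 0], 0], [[-0.0001, 0, -0.0004], [0, 0, 0], 0]])

```text
clock: 16.33
tool_pos: [0.6084, -0.032, 0.1685]
orientation: [-0.3, 77.9, 88.0]
force: [0.1, 1.8, -2.0]
opening: 0.0097
```

```bash
python3 gap.py 2>/dev/null
```

```text
t 16.33 pos [ 0.6084 -0.032   0.1685] psi 178.27 toolx [ 0.0074  0.2101 -0.9777] tooly.z -0.0011 F [ 0.12  1.76 -1.99] M [-0.04  0.04 -0.06] open 0.0097
200 165.3 166.2 grey y -0.0697 blue y -0.0692 gap 0.0005
215 165.5 166.2 grey y -0.0694 blue y -0.0690 gap 0.0004
290 165.8 166.5 grey y -0.0682 blue y -0.0678 gap 0.0004
```

>>> drive_tool(plan=[[[-0.0001, 0, -0.0004], [0, 0, 0], 0], [[-0.0001, 0, -0.0004], [0, 0, 0], 0], [[-0.0001, 0, -0.0004], [0, 0, 0], 0]])

```text
clock: 16.63
tool_pos: [0.6084, -0.0321, 0.1686]
orientation: [-0.3, 77.8, 88.0]
force: [0.2, 3.5, -0.5]
opening: 0.0102
```

```bash
python3 gap.py 2>/dev/null
```

```text
t 16.63 pos [ 0.6084 -0.0321  0.1686] psi 178.27 toolx [ 0.0075  0.2105 -0.9776] tooly.z -0.0011 F [ 0.23  3.5  -0.5 ] M [ 0.68  0.06 -0.1 ] open 0.0102
200 165.5 166.1 grey y -0.0697 blue y -0.0693 gap 0.0004
215 165.5 166.2 grey y -0.0695 blue y -0.0691 gap 0.0004
290 165.8 166.5 grey y -0.0682 blue y -0.0679 gap 0.0004
```

Contact: the position has stalled and Fy rose to 3.5 N, below the 5 N slip. The grey caddy hasn't moved. Easing the push, then opening.

>>> drive_tool(plan=[[[0, 0, 0], [0, 0, 0], 0], [[0, 0, 0], [0, 0, 0], 0], [[0, 0, 0], [0, 0, 0], 0.15], [[0, 0, 0], [0, 0, 0], 0.25], [[0, 0, 0], [0, 0, 0], 0.4], [[0, 0, 0], [0, 0, 0], 0.4], [[0, 0, 0], [0, 0, 0], 0.4], [[0, 0, 0], [0, 0, 0], 0.4]])

```text
clock: 17.35
tool_pos: [0.6085, -0.0323, 0.1686]
orientation: [-0.4, 77.9, 87.9]
force: [-0.4, -0.2, 0.1]
opening: 0.0343
```

```bash
python3 gap.py 2>/dev/null
```

```text
t 17.35 pos [ 0.6085 -0.0323  0.1686] psi 178.27 toolx [ 0.0077  0.2103 -0.9776] tooly.z -0.0014 F [-0.39 -0.17  0.12] M [-0.64  0.11 -0.  ] open 0.0343
200 166.0 166.9 grey y -0.0695 blue y -0.0691 gap 0.0005
215 165.6 166.3 grey y -0.0696 blue y -0.0692 gap 0.0004
290 166.6 167.9 grey y -0.0679 blue y -0.0672 gap 0.0007
```

>>> drive_tool(plan=[[[-0.005, 0, 0.001], [0, 0, 0], 0.4], [[-0.015, 0, 0.0032], [0, 0, 0], 0.4], [[-0.03, 0, 0.0064], [0, 0, 0], 0.4], [[-0.05, 0, 0.0107], [0, 0, 0], 0.4], [[-0.075, 0, 0.016], [0, 0, 0], 0.4], [[-0.1, 0, 0.0214], [0, 0, 0], 0.4], [[-0.125, 0, 0.0268], [0, 0, 0], 0.4], [[-0.14, 0, 0.07], [0, 0, 0], 0.4], [[-0.14, 0, 0.1], [0, 0, 0], 0.4], [[-0.14, 0, 0.1], [0, 0, 0], 0.4]])

```text
clock: 18.23
tool_pos: [0.6114, 0.0398, 0.331]
orientation: [-2.0, 77.7, 86.4]
force: [0.2, -0.6, 0.1]
opening: 0.0351
```

```bash
python3 -c "
from h import *
plan3()
im=ctrl.snapshot('wrist'); s=ctrl.snapshot('scene')[165:300,170:330]
a=cv2.resize(im,(600,450)); b=cv2.resize(s,(533,450),interpolation=cv2.INTER_CUBIC)
cv2.imwrite('pics/f.png',cv2.resize(np.hstack([a[:,:420],b[:,:380]]),(800,450)))"
```

```text
t 18.23 pos [0.6114 0.0398 0.331 ] psi 178.39 toolx [ 0.0133  0.2123 -0.9771] tooly.z -0.0075 F [ 0.23 -0.55  0.05] M [-0.79  0.17 -0.02] open 0.0351
```

View pics/f.png

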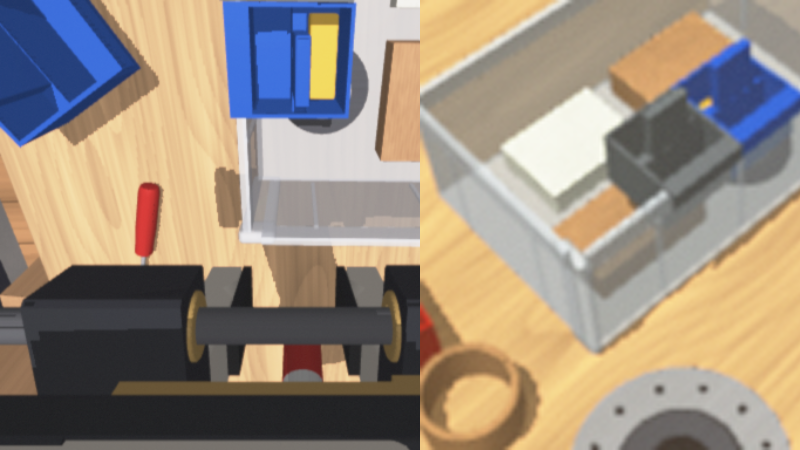

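Blue hangs with its lip on the rim and the carton inside, beside the grey one. One closer look at the seam.

>>> drive_tool(plan=[[[-0.006, 0, -0.025], [0, 0, 0], 0.4], [[-0.012, 0, -0.05], [0, 0, 0], 0.4], [[-0.012, 0, -0.05], [0, 0, 0], 0.4], [[-0.012, 0, -0.05], [0, 0, 0], 0.4]])

```text
clock: 18.67
tool_pos: [0.6087, -0.0162, 0.3293]
orientation: [-0.8, 77.8, 87.5]
force: [0.9, 0.9, 0.2]
opening: 0.035
```

```bash
python3 -c "
from h import *
plan3()
c=ctrl.get_calibration('wrist');im=ctrl.snapshot('wrist'); r=int(proj('wrist',[.61,-.069,.154],c)[1]); q=int(proj('wrist',[.61,-.069,.154],c)[0]); print(q,r)
y0=max(0,r-55)
cv2.imwrite('pics/g.png',cv2.resize(im[y0:r+55,q-80:q+80],None,fx=5,fy=5,interpolation=cv2.INTER_NEAREST))
print(atz('wrist',(q,r),.154,c)-atz('wrist',(q,r+1),.154,c))
for x in(q-30,q-20,q+20): print(x,[im[k,x].tolist() for k in range(r-6,r+6)])"
```

```text
t 18.67 pos [ 0.6087 -0.0162  0.3293] psi 178.25 toolx [ 0.0093  0.2103 -0.9776] tooly.z -0.0029 F [0.92 0.86 0.22] M [-0.66  0.1  -0.02] open 0.035
247 74
[-2.90806941e-05 -8.47871018e-04  0.00000000e+00]
217 [[96, 94, 92], [100, 97, 96], [120, 117, 114], [140, 137, 134], [146, 142, 139], [152, 133, 126], [202, 123, 95], [227, 119, 70], [228, 119, 66], [220, 112, 63], [180, 91, 51], [143, 73, 42]]
227 [[97, 94, 92], [100, 97, 96], [120, 117, 115], [140, 136, 135], [147, 143, 141], [155, 142, 138], [204, 132, 111], [227, 121, 73], [228, 118, 65], [220, 111, 62], [182, 92, 51], [145, 74, 42]]
267 [[97, 95, 92], [97, 95, 93], [112, 110, 107], [135, 132, 129], [147, 143, 141], [148, 141, 139], [149, 120, 110], [158, 91, 64], [199, 103, 62], [190, 123, 100], [118, 131, 144], [68, 137, 166]]
```

View pics/g.png

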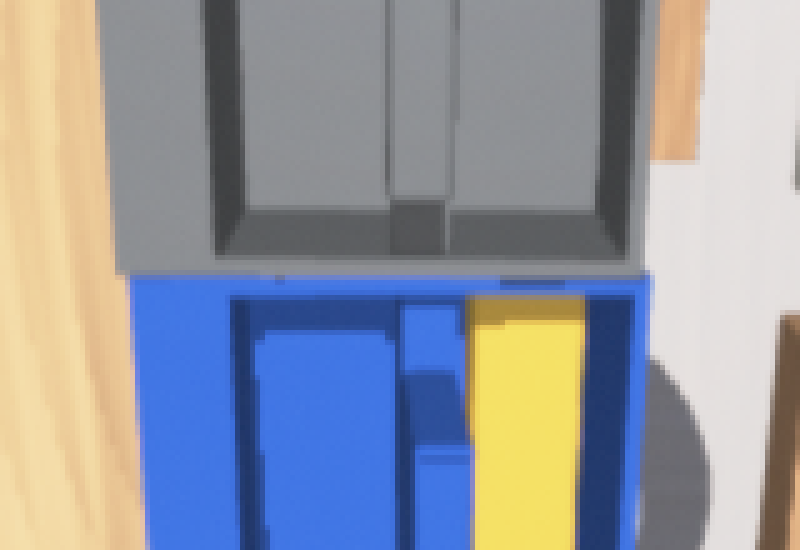

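The seam is closed across its whole width (crop row ~275). The blue lip lies in line with the grey one, and the carton is in the front compartment. The gripper is well clear, so I'm handing in.

```bash
python3 -c "
from plant import ctrl
print(ctrl.close_job(), ctrl.get_obs()['clock'])"
```

```text
the job is handed in; nothing more can be done
the job is handed in; nothing more can be done
```

The blue caddy now hangs on the far rim with its lip home, just touching the grey caddy, and the spark-plug carton is still in its front compartment. I handed the job in at about 19 s of the 61 s allowed; no verdict was reported.

- **Pick-up:** I took the grip with the gripper leaning 12° to stay clear of the spray can, and carried the caddy level.
- **Hanging:** I found the rim by touching the caddy's back wall to it. I then lowered the lip until it seated, at a tool height of 168.4 mm against 168.5 mm predicted.
- **Sliding:** I crept along the rim until it stopped against the grey caddy at about 3.5 N, below the 5 N that would shift it. Then I eased off and let go.
- **Last checks:** The final close-up shows the seam closed across its full width and the two lips in line. The grey caddy's edge read between −69 and −70 mm before and after, so it did not move within what I could measure. The gripper was well clear at hand-in.
- **Disagreement:** My automatic gap reading stayed at 0.4–0.7 mm at the end, because that measure bottoms out near contact. I relied on the force rise and the final picture instead.
- **Not checked:** I did not re-measure the spray can, tape roll or pick bin afterwards.

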